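Mark a slide tray in the pathology lab's tray marker

TASK

Lift the tray marker's hood by its handle until it stands nearly upright (past 70 degrees), let go and see that it stays up by itself. Then, keeping the slide tray level, carry it by its rib into the bay, paper-strip end towards the stop, push it fully home against the stop and hold it pressed there, steady, until the damped marker plunger has come all the way out over the paper strip. Then let go, leaving the tray lying flat in the bay between the guides and the hood still up; leave the other things on the desk where they are.

Things in the scene. Friction and masses are not known exactly. Their poses are not given: they have to be found in the camera images.
- marker_unit: Tray marker fixed on the desk: white base 250 x 200 x 20 mm, bay on top. Origin at desk level under the bay; +x points from the bay's open front to the stop, +y to the marker plunger's side, z up. Base spans x -105 to 145; bay floor at z 20. White feeler housing behind the stop, top z 50; black plunger housing at x 33 to 67, y 61 to 93, top z 54. Hinge posts at x 136, y +-85.
- stop_face (a point): Middle of the stop's face, 10 mm over the bay floor, at marker_unit (75, 0, 30) mm; axes as marker_unit's. The stop is a dark steel wall across the bay's far end, 24 mm high, 98 mm wide.
- feeler (a joint): Sprung steel pin 14 mm thick, sticking out 14 mm from the middle of the stop towards -x of marker_unit, its axis 11 mm over the bay floor. 0 = fully out; 0.014 m = flush with the stop's face, as when the tray is fully home. The tray's end must push it in: 3 N at first, 7 N at the end. It pushes the tray back out when let go.
- marker (a joint): Marker plunger: rod 12 mm thick with a rubber nose, comes out of the black housing along -y over the tray's paper strip, axis at marker_unit x 50, z 48.5 mm, 4 mm clear of the tray. Not touched: air-damped, it slowly follows 1.8 x the feeler. 0 = drawn in, 0.025 m = all out (over 0.022 counts), some 2 s after the tray is home, while kept within 1.5 mm of the stop. Draws back by itself later.
- hood (a joint): Angle of the hood in rad: 0 = shut and level, 1.57 = upright, 1.65 = end. Stands slightly ajar or shut at the start. Hood: white frame with clear pane, 210 x 194 x 6 mm, 0.3 kg, on a friction hinge that stays at any angle; lifting at the handle takes 4 to 5 N.
- hood_handle (a point): Middle of the hood's black handle: a round bar 14 mm thick, 110 mm long along y of marker_unit, in the plane of the hood, 45 mm beyond its free edge (38 mm clear gap), 255 mm from the hinge axis; about 63 mm over the desk when shut. The bar can turn between fingers as the hood swings. Axes turn with the hood: y along the bar.
- hood_hinge (a point): Point on the hood's hinge axis, at marker_unit (135, 0, 60) mm; the axis runs along y. The handle is 255 mm from it towards -x and 3 mm above it when shut, and swings up and over towards +x.
- tray: Loose aluminium slide tray, 130 (x) x 90 (y) mm, walls 18 mm high, about 0.3 kg, carrying two glass slides fixed in it. Origin at the centre of its underside, z up. Along its middle stands a rib (handle) 60 mm long in x, 10 mm thick in y, its top 46 mm above the underside. A white paper strip runs across its +x end, the end that goes to the stop.
- tray_handle (a point): Middle of the rib to grip, 12 mm below its top: tray (-25, 0, 34) mm. Axes as the tray's.
- tray_nose (a point): Middle of the tray's +x end face, 10 mm above its underside: tray (65, 0, 10) mm.
- stain_bottle: Bystander: amber bottle, 60 mm across, 130 mm high; origin under its centre.
- slide_box: Bystander: grey box 100 x 80 x 40 mm; origin under its centre.
- staining_jar: Bystander: white cup, 70 mm across, 80 mm high; origin under its centre.
- bay (a point): Point on the bay floor at marker_unit (0, 0, 20) mm, axes as marker_unit's. Two steel guides, 8 mm high and 8 mm wide, run along x from -80 to 55 mm on either side of it, their inner faces at y = +50 and -50 mm (100 mm apart; the tray is 90 mm wide). The front is open.

How it is judged (in metres and radians):
On the way, in this order (a step that is already met when the one before it is completed fails the run):
1. the hood stands past 70 degrees by itself, let go, for 1 s (value of joint hood above 1.22 rad and velocity of joint hood between -0.05 and 0.05 rad/s and contact force between the fingers and anything else below 0.3 N), for 1 s.
2. the tray is pressed home against the stop, between the guides, until the marker plunger is all the way out (x of tray_nose in the frame of marker_unit above 0.0725 m and z of tray in the frame of marker_unit below 0.024 m and angle between tray's own z axis and vertical below 0.06 rad and angle between the x axis of tray and the x axis of marker_unit, either way round below 0.1 rad and value of joint marker above 0.022 m), for 0.3 s.
At the end, for the whole second after the job is handed in: The hood still stands past 70 degrees (1.22 rad) by itself; the tray, let go and at rest, lies flat (within 0.06 rad) on the bay floor between the guides (origin within 10 mm of the bay's centre line, at most 50 mm before the marker_unit origin in x) (value of joint hood above 1.22 rad and z of tray in the frame of marker_unit between 0.016 and 0.024 m and x of tray in the frame of marker_unit above -0.05 m and y of tray in the frame of marker_unit between -0.01 and 0.01 m and angle between tray's own z axis and vertical below 0.06 rad and angle between the x axis of tray and the x axis of marker_unit, either way round below 0.15 rad and linear speed of tray below 0.02 m/s and contact force between the fingers and anything else below 0.3 N); the robot touches nothing.
It fails at once if the tray is tipped by more than 25 degrees (angle between tray's own z axis and vertical above 0.44 rad).
It fails at once if a bystander is shifted by more than 30 mm or knocked over (distance of any of stain_bottle, slide_box, staining_jar from where it was at the start of the episode above 0.03 m or angle between any of stain_bottle, staining_jar's own z axis and vertical above 0.5 rad).
It also fails if it takes over 72 s, if anything falls off the work surface, if the arm or the gripper's body presses on something with over 40 N, if the wrist force passes 120 N, or if a joint passes its speed limit or range.

ROBOT

A 6-joint arm with a two-finger parallel gripper is mounted at the origin on the work surface. World frame = base frame: x ahead of the robot, y to its left, z up, the work surface at z = 0. Lengths are in mm, angles in rad, forces in N, time in s.
With the tool pointing down it reaches from about 400 to 925 mm from the base axis. Payload 12.5 kg.
Tool frame: the origin (TCP) lies at the centre of the arm's flange, where the gripper is bolted on; the fingertips stand 190 mm ahead of it and the grasp point (between the pads) lies 171 mm ahead of it; z points along the fingers, y is the direction in which the jaws open and shut (so a half turn about z gives the same grasp; the last joint's range is limited). The gripper opens to 95 mm and grips with 3 to 60 N. Pads are 20 mm wide; open, the fingers measure 119 mm over their backs; the gripper's body (75 mm by 180 mm) begins 59 mm behind the grasp point.
Start: joints at [1.086, 0.491, 1.559, -0, 1.092, -0.106], TCP at [231.105, 580.702, 404.761] pointing down, gripper open.
Joint ranges: [-3.1, 3.1], [-0.84, 2.19], [0.05, 2.79], [-1.13, 4.28], [0.06, 2.93], [-2.69, 2.69]. Speed limits (rad/s): [2.22, 2.22, 2.79, 3.14, 3.14, 3.14].

INTERFACE

Orientations are given as [roll, pitch, yaw] about the fixed x, y, z axes, in that order (R = Rz(yaw) Ry(pitch) Rx(roll)).
In Python, from cell import env gives the robot as it stands.
- The arm moves only by the shell command python3 -m pendant 'ROWS'. ROWS is JSON, a list of rows, each an object of numbers: "x", "y", "z": the shift along the tool's x, y, z in units of 150 mm (1.0 is 150 mm); "rx", "ry", "rz": the turn, a rotation vector about the tool's x, y, z in units of 45 degrees (1.0 is 45 degrees); "jaw": the opening, from 0 (shut) to 1 (fully open). In form: [{"x": .., "y": .., "z": .., "rx": .., "ry": .., "rz": .., "jaw": ..}, ...]. A call has 1 to 10 rows; each row is the pose to reach, as a shift and turn from the pose commanded when the call began, along the tool's axes at that moment; what a row does not reach only later rows make up. A row lasts 1/8 s, in which the tool goes at most 62.5 mm and 10.7 degrees, less where a joint would pass 70% of its speed; a pose out of reach is approached as far as the arm can. A call with a number of a shift or a turn outside -1 to 1 is refused whole. A call with a gripper value outside its range is refused whole. The fingers move at their own pace and stop on an object; the grip force is fixed at half the most. Time passes only in rows, so rows that repeat a pose let the fingers close. It gives the time, the measured TCP pose, the force and the opening at its end, in the units of the state.
- env.state(): the state, without advancing time (a new reading comes with each control period).
- env.read_camera(name): name is "side" or "top"; returns a dict with "img" (420x560x3 uint8, red, green, blue), "fx", "fy", "cx", "cy" (pixels), "rvec" (rotation vector, rad) and "tvec" (3), from world to camera coordinates, as OpenCV has them. Camera axes: x right, y down, z forward; pixel columns grow to the right and rows downward; lengths in mm; the calibration is good to about 2 mm. A picture is of the moment at which its call begins. There is no depth.
- env.job_done(): hands the job in, once; it reports no verdict.
The state is a dict: "t": time; "joints": joint angles; "qvel": joint speeds; "tau": joint torques, N m; "eef_pos": TCP position; "tcp_rot": TCP orientation; "ft_force": force on the tool from outside, world axes, zero at the start; "moment": the same for the moment, N m; "opening": opening from 0.0 (shut) to 1.0 (fully open).
Only numpy, scipy, OpenCV 4.12 (cv2) and the standard library are available. Lean on these libraries where they do the work, as an engineer would, in place of code of your own. Each camera call takes 0.05 s, during which the arm holds its last target.

## Working session

There is one attempt and no reset: what is moved stays moved. The work goes in short steps, Python scripts to look and compute and a shell command to move; the robot and the scene stay as the last step left them, time stands still between calls to the robot, and variables do not carry over. Pictures are saved under pics/ and viewed, and the job is handed in when it is done.

```bash
mkdir -p pics; ls
python3 - <<'E'
from cell import env
import cv2
print(env.state())
for n in("side","top"):
    c=env.read_camera(n); cv2.imwrite(f"pics/{n}0.png",cv2.cvtColor(c["img"],cv2.COLOR_RGB2BGR))
    print({k:v for k,v in c.items() if k!="img"})
E
```

```text
pics
{'t': 0.0, 'joints': array([ 1.08636603e+00,  4.91550825e-01,  1.55947632e+00,  2.79333347e-05,
        1.09169460e+00, -1.05606047e-01]), 'qvel': array([-0.00063443, -0.0020264 , -0.00102531,  0.00067204,  0.00034867,
        0.00070356]), 'tau': array([-1.58575054e-03, -6.12653804e+01, -2.58169234e+01,  6.91831182e-02,
        4.83678246e-02, -1.12982455e-04]), 'eef_pos': array([231.10333878, 580.65755882, 404.1578002 ]), 'tcp_rot': array([-3.14047246e+00, -1.43653718e-04,  2.76275544e+00]), 'ft_force': array([-0.15616588,  0.46438445,  0.16566235]), 'moment': array([-0.06971698, -0.00918871, -0.06401708]), 'opening': 0.9984332622170222}
{'fx': 437.32498972359565, 'fy': 437.32498972359565, 'cx': 279.1185270522689, 'cy': 215.10332940960595, 'rvec': array([ 0.52644976,  2.57013618, -1.35702102]), 'tvec': array([ 490.30355539,  -80.26988578, 1333.78700506])}
{'fx': 476.1307842213126, 'fy': 476.1307842213126, 'cx': 267.6729312885754, 'cy': 217.54199459143567, 'rvec': array([ 2.08647338, -2.12010911,  0.23541013]), 'tvec': array([  -9.95871995,  559.01876785, 1245.12653622])}
```

View pics/side0.png

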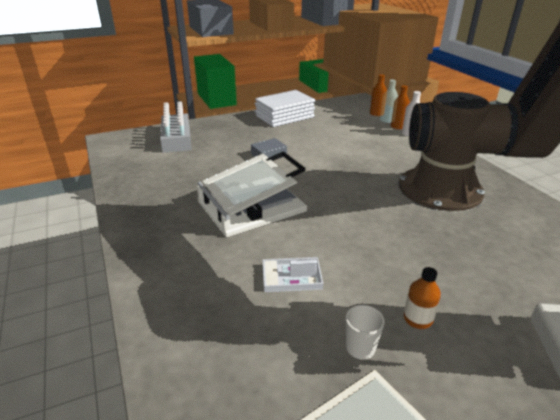

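View pics/top0.png

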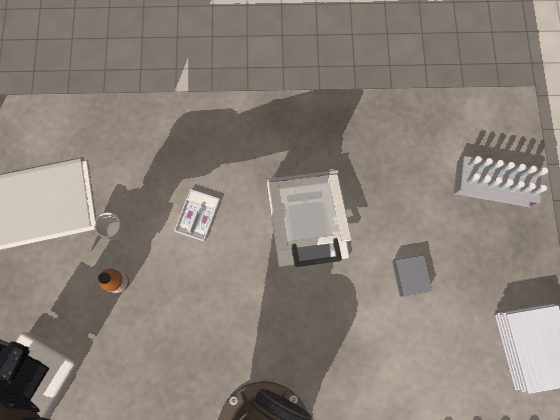

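```bash
python3 - <<'E'
import cv2
t=cv2.imread("pics/top0.png");s=cv2.imread("pics/side0.png")
cv2.imwrite("pics/t1.png",cv2.resize(t[150:290,160:360],None,fx=4,fy=4,interpolation=cv2.INTER_CUBIC))
cv2.imwrite("pics/s1.png",cv2.resize(s[135:305,180:340],None,fx=3.5,fy=3.5,interpolation=cv2.INTER_CUBIC))
E
cat > h.py <<'E'
import numpy as np,cv2
from cell import env
def cam(n):
    return env.read_camera(n)
def K(c): return np.array([[c["fx"],0,c["cx"]],[0,c["fy"],c["cy"]],[0,0,1]])
def proj(c,P):
    return cv2.projectPoints(np.asarray(P,float).reshape(-1,3),c["rvec"],c["tvec"],K(c),None)[0][:,0]
def back(c,uv,z):
    R=cv2.Rodrigues(c["rvec"])[0];o=-R.T@c["tvec"]
    d=R.T@np.array([(uv[0]-c["cx"])/c["fx"],(uv[1]-c["cy"])/c["fy"],1]);return o+d*(z-o[2])/d[2]
E
```

```text
(no output)
```

View pics/t1.png

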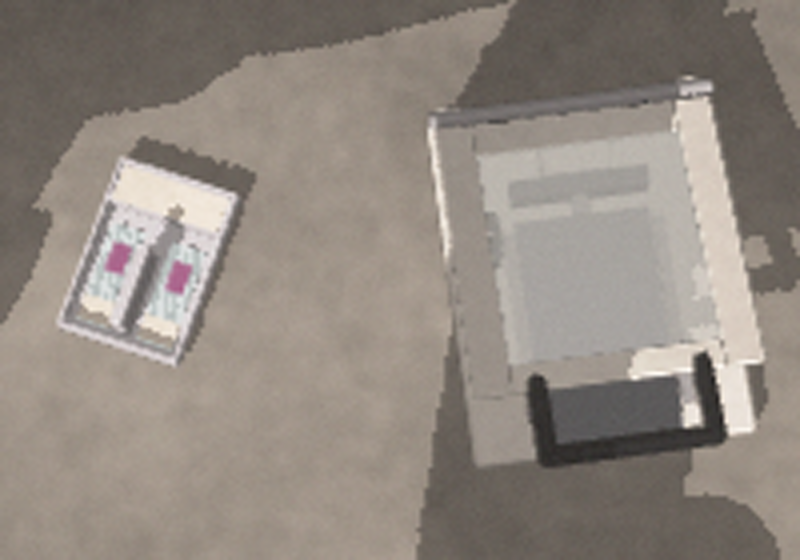

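View pics/s1.png

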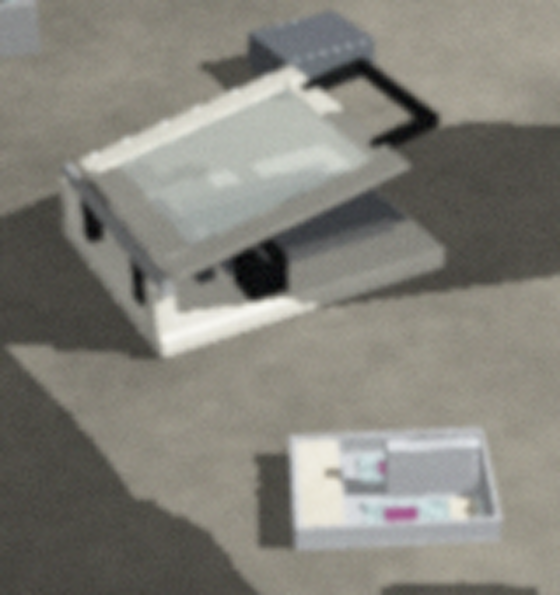

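```bash
cat > fit.py <<'E'
from h import *
from scipy.optimize import least_squares
T=cam("top");S=cam("side")
tp=lambda u,v:np.array([u/4+160,v/4+150]); sp=lambda u,v:np.array([u/3.5+180,v/3.5+135])
def Tm(p,q):
    c,s=np.cos(p[2]),np.sin(p[2]);q=np.asarray(q,float);return np.array([p[0]+c*q[0]-s*q[1],p[1]+s*q[0]+c*q[1],q[2]])
def hood(a,r,y,h=3): return [135-r*np.cos(a)+h*np.sin(a),y,60+r*np.sin(a)+h*np.cos(a)]
M=[(T,tp(476,466),(-105,100,20)),(T,tp(755,432),(-105,-100,20)),
(S,sp(165,355),(145,100,0)),(S,sp(443,268),(-105,100,0)),(S,sp(443,245),(-105,100,20)),(S,sp(65,235),(145,-100,0)),
(T,tp(545,452),'hL'),(T,tp(716,433),'hR'),(S,sp(432,120),'hL'),(S,sp(361,66),'hR')]
def rm(p):
    r=[]
    for c,uv,q in M:
        if isinstance(q,str): q=hood(p[3],255,55 if q=='hL' else -55)
        r.append(proj(c,Tm(p,q))[0]-uv)
    return np.array(r)
f=least_squares(lambda p:rm(p).ravel(),[600,0,0,.3],x_scale=[100,100,1,1],loss='soft_l1');print("marker",f.x);print(rm(f.x).round(1).tolist())
Q=[(T,tp(122,158),(65,45,18)),(T,tp(238,195),(65,-45,18)),(T,tp(180,363),(-65,-45,18)),(T,tp(60,323),(-65,45,18)),
(S,sp(291,436),(65,-45,18)),(S,sp(485,430),(-65,-45,18)),(S,sp(500,516),(-65,45,18)),(S,sp(296,529),(65,45,18)),(S,sp(297,550),(65,45,0)),(S,sp(497,541),(-65,45,0))]
rt=lambda p:np.array([proj(c,Tm(p,q))[0]-uv for c,uv,q in Q])
g=least_squares(lambda p:rt(p).ravel(),[600,300,0],x_scale=[100,100,1],loss='soft_l1');print("tray",g.x);print(rt(g.x).round(1).tolist())
print("handle",Tm(f.x,hood(f.x[3],255,0)),"rib",Tm(g.x,(-25,0,34)))
for n,uv,z in(("box",(411,275),40),("bottle",(105,277),130),("jar",(107,225),80)):print(n,back(T,uv,z))
np.save("fit.npy",np.r_[f.x,g.x])
E
python3 fit.py
```

```text
marker [ 5.43123945e+02 -1.34138304e+02  1.09776749e-01  1.92043982e-01]
[[-0.7, 0.3], [0.8, -0.2], [-1.9, 1.9], [0.6, 0.2], [0.8, 0.8], [-1.0, -0.2], [0.5, 1.1], [-0.1, 0.6], [-0.6, -0.1], [-0.2, -0.3]]
tray [ 5.79326512e+02  1.81470980e+02 -3.35040108e-01]
[[-0.2, -0.0], [0.3, 0.2], [-0.7, 0.6], [-0.7, 0.8], [-0.5, -0.1], [-1.2, -0.8], [0.2, 0.8], [-0.4, -0.1], [-0.5, -0.1], [0.6, -0.4]]
handle [ 429.07508671 -146.70875275  111.61560146] rib [555.71658346 189.69115637  34.        ]
box [ 397.40775477 -406.08875336   40.        ]
bottle [395.8568001  395.38925783 130.        ]
jar [541.22217342 415.42854901  80.        ]
```

```bash
cat >> h.py <<'E'
from scipy.spatial.transform import Rotation as Ro
def go(g,yaw):
    "units to bring grasp point to g (mm), tool down with yaw"
    s=env.state();R=Ro.from_euler('xyz',s["tcp_rot"]);p=s["eef_pos"]
    Rt=Ro.from_euler('xyz',[np.pi,0,yaw]);tgt=np.asarray(g,float)+[0,0,171]
    d=R.inv().apply(tgt-p)/150;r=(R.inv()*Rt).as_rotvec()/(np.pi/4)
    print("t",round(s["t"],2),"grasp now",(p+R.apply([0,0,171])).round(1),"yaw",s["tcp_rot"].round(3),"op",round(s["opening"],3),"F",s["ft_force"].round(1))
    print("  xyz",d.round(3),"rot",r.round(3), "(max",abs(np.r_[d,r]).max().round(2),")")
E
python3 -c "
from h import *
go([470,330,190],2.2); go([429,-147,180],1.68)"
```

```text
t 0.2 grasp now [231.  580.6 233.4] yaw [-3.141 -0.     2.763] op 1.002 F [-0.1 -0.5 -0.3]
  xyz [-2.098 -0.964  0.29 ] rot [-0.001  0.     0.717] (max 2.1 )
t 0.2 grasp now [231.  580.6 233.4] yaw [-3.141 -0.     2.763] op 1.002 F [-0.1 -0.5 -0.3]
  xyz [-3.02  -4.019  0.358] rot [-1.000e-03  0.000e+00  1.379e+00] (max 4.02 )
```

```bash
python3 -m pendant '[{"x":-0.35,"y":-0.2,"rz":0.2},{"x":-0.7,"y":-0.4,"rz":0.4},{"x":-1,"y":-0.6,"rz":0.6},{"x":-1,"y":-0.7,"z":0.1,"rz":0.7,"jaw":0.4}]'; python3 -c "
from h import *
go([460,200,200],1.9); go([429,-147,180],1.68)"
```

```text
t 0.2 grasp now [231.  580.6 233.4] yaw [-3.141 -0.     2.763] op 1.002 F [-0.1 -0.5 -0.3]
  xyz [-2.356 -1.794  0.224] rot [-1.000e-03  0.000e+00  1.099e+00] (max 2.36 )
t 0.2 grasp now [231.  580.6 233.4] yaw [-3.141 -0.     2.763] op 1.002 F [-0.1 -0.5 -0.3]
  xyz [-3.02  -4.019  0.358] rot [-1.000e-03  0.000e+00  1.379e+00] (max 4.02 )invalid input
```

```bash
python3 -m pendant '[{"x":-0.35,"y":-0.2,"z":0,"rx":0,"ry":0,"rz":0.2,"jaw":1},{"x":-0.7,"y":-0.4,"z":0,"rx":0,"ry":0,"rz":0.4,"jaw":1},{"x":-1,"y":-0.6,"z":0,"rx":0,"ry":0,"rz":0.6,"jaw":1},{"x":-1,"y":-0.7,"z":0.1,"rx":0,"ry":0,"rz":0.7,"jaw":0.4}]'; python3 -c "
from h import *
go([460,200,200],1.9); go([429,-147,180],1.68)"
```

```text
t: 0.7
eef_pos: [333.5, 425.6, 390.3]
tcp_rot: [3.14, -0.0, 2.206]
ft_force: [0.3, -0.1, -0.6]
opening: 0.942
t 0.7 grasp now [333.7 425.8 219.3] yaw [ 3.14  -0.     2.206] op 0.942 F [ 0.3 -0.1 -0.6]
  xyz [-1.711 -0.214  0.128] rot [ 0.002 -0.     0.389] (max 1.71 )
t 0.7 grasp now [333.7 425.8 219.3] yaw [ 3.14  -0.     2.206] op 0.942 F [ 0.3 -0.1 -0.6]
  xyz [-3.451 -1.753  0.258] rot [ 0.002 -0.001  0.67 ] (max 3.45 )
```

```bash
python3 -m pendant '[{"x":-0.35,"y":-0.05,"z":0.05,"rx":0,"ry":0,"rz":0.15,"jaw":0.38},{"x":-0.7,"y":-0.12,"z":0.1,"rx":0,"ry":0,"rz":0.3,"jaw":0.38},{"x":-1,"y":-0.2,"z":0.1,"rx":0,"ry":0,"rz":0.4,"jaw":0.38}]'; python3 -m pendant '[{"x":-0.4,"y":-0.1,"z":0.05,"rx":0,"ry":0,"rz":0,"jaw":0.38},{"x":-0.7,"y":-0.2,"z":0.1,"rx":0,"ry":0,"rz":0,"jaw":0.38},{"x":-1,"y":-0.3,"z":0.1,"rx":0,"ry":0,"rz":0,"jaw":0.38}]';python3 -c "
from h import *
go([429,-147,180],1.68)"
```

```text
t: 1.08
eef_pos: [398.0, 288.0, 374.2]
tcp_rot: [-3.141, 0.0, 1.896]
ft_force: [0.7, -0.2, -0.4]
opening: 0.635
t: 1.45
eef_pos: [403.0, 131.5, 359.4]
tcp_rot: [-3.141, -0.0, 1.899]
ft_force: [0.1, 0.2, 0.2]
opening: 0.388
t 1.45 grasp now [402.9 131.5 188.4] yaw [-3.141 -0.     1.899] op 0.388 F [0.1 0.2 0.2]
  xyz [-1.814 -0.434  0.056] rot [-0.001 -0.     0.278] (max 1.81 )
```

```bash
python3 -m pendant '[{"x":-0.35,"y":-0.08,"z":0,"rx":0,"ry":0,"rz":0.1,"jaw":0.38},{"x":-0.7,"y":-0.16,"z":0,"rx":0,"ry":0,"rz":0.2,"jaw":0.38},{"x":-1,"y":-0.23,"z":0.05,"rx":0,"ry":0,"rz":0.28,"jaw":0.38}]'; python3 -m pendant '[{"x":-0.4,"y":0,"z":0,"rx":0,"ry":0,"rz":0,"jaw":0.38},{"x":-0.75,"y":0,"z":0,"rx":0,"ry":0,"rz":0,"jaw":0.38},{"x":-0.75,"y":0,"z":0,"rx":0,"ry":0,"rz":0,"jaw":0.38},{"x":-0.75,"y":0,"z":0,"rx":0,"ry":0,"rz":0,"jaw":0.38}]';python3 -c "
from h import *
go([429,-147,112],1.68)
for n in('top','side'):
  cv2.imwrite('pics/a_%s.png'%n,cv2.cvtColor(cam(n)['img'],cv2.COLOR_RGB2BGR))
a=cv2.imread('pics/a_side.png')[100:270,180:380];cv2.imwrite('pics/a_s.png',cv2.resize(a,None,fx=3.5,fy=3.5))
a=cv2.imread('pics/a_top.png')[150:290,240:440];cv2.imwrite('pics/a_t.png',cv2.resize(a,None,fx=4,fy=4))
"
```

```text
t: 1.82
eef_pos: [418.9, -21.9, 352.6]
tcp_rot: [3.14, 0.0, 1.676]
ft_force: [0.8, -0.0, -0.3]
opening: 0.38
t: 2.33
eef_pos: [430.7, -131.6, 352.0]
tcp_rot: [-3.141, -0.001, 1.678]
ft_force: [-0.2, -0.3, -0.0]
opening: 0.381
t 2.33 grasp now [ 430.6 -131.5  181. ] yaw [-3.141e+00 -1.000e-03  1.678e+00] op 0.381 F [-0.2 -0.3 -0. ]
  xyz [-0.101 -0.022  0.46 ] rot [-0.001 -0.001 -0.002] (max 0.46 )
```

View pics/a_s.png

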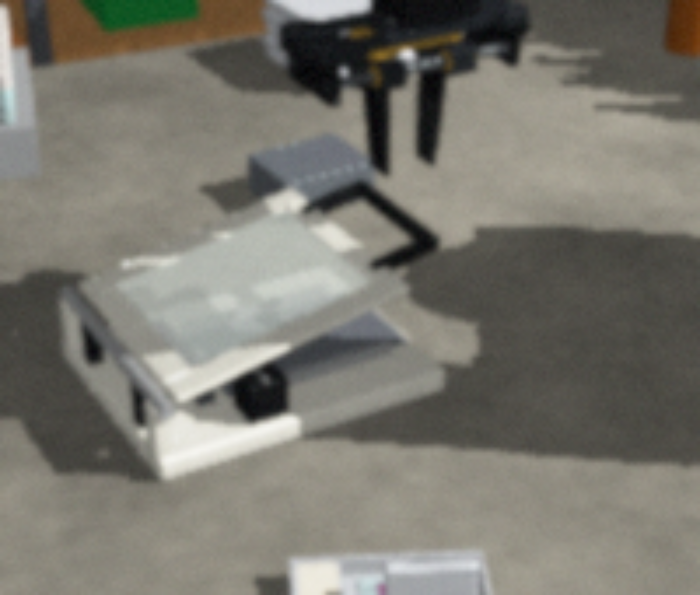

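View pics/a_t.png

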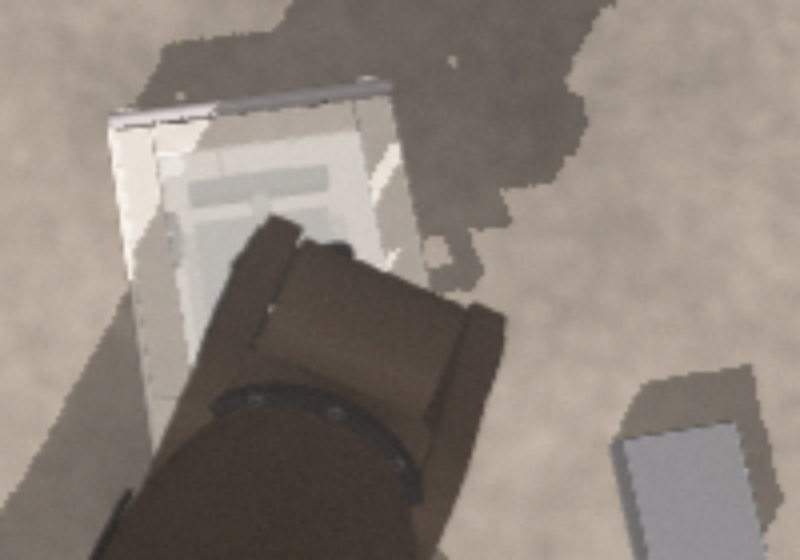

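```bash
python3 -m pendant '[{"x":-0.1,"y":-0.02,"z":0.15,"rx":0,"ry":0,"rz":0,"jaw":0.38},{"x":-0.1,"y":-0.02,"z":0.3,"rx":0,"ry":0,"rz":0,"jaw":0.38},{"x":-0.1,"y":-0.02,"z":0.46,"rx":0,"ry":0,"rz":0,"jaw":0.38},{"x":-0.1,"y":-0.02,"z":0.46,"rx":0,"ry":0,"rz":0,"jaw":0.38}]';python3 -c "
from h import *
go([429,-147,112],1.68)
a=cam('side')['img'][100:270,180:380,::-1];cv2.imwrite('pics/b_s.png',cv2.resize(a,None,fx=3.5,fy=3.5))
"
```

```text
t: 2.92
eef_pos: [429.6, -146.0, 282.4]
tcp_rot: [-3.139, -0.002, 1.681]
ft_force: [-0.4, 0.1, -0.5]
opening: 0.38
t 2.92 grasp now [ 429.2 -145.8  111.4] yaw [-3.139e+00 -2.000e-03  1.681e+00] op 0.38 F [-0.4  0.1 -0.5]
  xyz [-0.006 -0.005 -0.004] rot [-0.003 -0.002  0.001] (max 0.01 )
```

View pics/b_s.png

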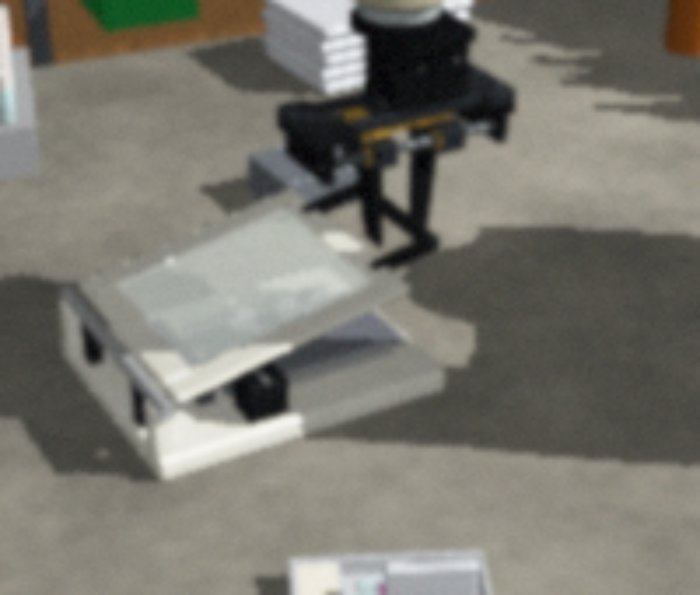

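The bar (crop px 400,220) sits between the fingers; close.

```bash
python3 -m pendant '[{"x":0,"y":0,"z":0,"rx":0,"ry":0,"rz":0,"jaw":0.05},{"x":0,"y":0,"z":0,"rx":0,"ry":0,"rz":0,"jaw":0.05},{"x":0,"y":0,"z":0,"rx":0,"ry":0,"rz":0,"jaw":0.05},{"x":0,"y":0,"z":0,"rx":0,"ry":0,"rz":0,"jaw":0.05}]';python3 - <<'E'
from h import *
go([429,-147,112],1.68)
# arc
p=np.load('fit.npy')
s=env.state();R=Ro.from_euler('xyz',s["tcp_rot"]);g=s["eef_pos"]+R.apply([0,0,171])
c,si=np.cos(p[2]),np.sin(p[2])
d=g-np.r_[p[:2],0];m=np.array([c*d[0]+si*d[1],-si*d[0]+c*d[1],d[2]])
print("handle in marker",m)
v=m-np.array([135,0,60]);print("r",np.hypot(v[0],v[2]),"hood",np.degrees(np.arctan2(v[2],-v[0])-np.arctan2(3,255)))
E
```

```text
t: 3.48
eef_pos: [429.2, -147.1, 283.5]
tcp_rot: [-3.14, -0.0, 1.679]
ft_force: [-4.0, -1.3, 2.5]
opening: 0.14
t 3.48 grasp now [ 429.  -147.1  112.5] yaw [-3.14  -0.     1.679] op 0.14 F [-4.  -1.3  2.5]
  xyz [ 0.001 -0.001  0.003] rot [-0.001 -0.    -0.001] (max 0.0 )
handle in marker [-114.88526617   -0.35357831  112.4605921 ]
r 255.33264572067677 hood 11.182379213987184
```

Run:
```python
import numpy as np
a0=11.85
for st,en in((11.85,46),(46,70),(70,86)):
    b=np.array([np.cos(np.radians(st)),np.sin(np.radians(st))])
    print(st)
    for a in np.arange(st+4,en+.1,4):
        print(round(a,1),"y",round(255*(b[0]-np.cos(np.radians(a)))/150,3),"z",round(-255*(np.sin(np.radians(a))-b[1])/150,3))
```

```text
11.85
15.8 y 0.028 z -0.115
19.8 y 0.065 z -0.228
23.8 y 0.109 z -0.338
27.9 y 0.161 z -0.445
31.9 y 0.22 z -0.548
35.9 y 0.286 z -0.647
39.9 y 0.359 z -0.74
43.9 y 0.438 z -0.829
46
50.0 y 0.088 z -0.079
54.0 y 0.182 z -0.152
58.0 y 0.28 z -0.219
62.0 y 0.383 z -0.278
66.0 y 0.489 z -0.33
70.0 y 0.599 z -0.375
70
74.0 y 0.113 z -0.037
78.0 y 0.228 z -0.065
82.0 y 0.345 z -0.086
86.0 y 0.463 z -0.098
```

```bash
python3 -m pendant '[{"x":0,"y":0.028,"z":-0.115,"rx":0,"ry":0,"rz":0,"jaw":0.05},{"x":0,"y":0.065,"z":-0.228,"rx":0,"ry":0,"rz":0,"jaw":0.05},{"x":0,"y":0.109,"z":-0.338,"rx":0,"ry":0,"rz":0,"jaw":0.05},{"x":0,"y":0.161,"z":-0.445,"rx":0,"ry":0,"rz":0,"jaw":0.05},{"x":0,"y":0.22,"z":-0.548,"rx":0,"ry":0,"rz":0,"jaw":0.05},{"x":0,"y":0.286,"z":-0.647,"rx":0,"ry":0,"rz":0,"jaw":0.05},{"x":0,"y":0.359,"z":-0.74,"rx":0,"ry":0,"rz":0,"jaw":0.05},{"x":0,"y":0.438,"z":-0.829,"rx":0,"ry":0,"rz":0,"jaw":0.05},{"x":0,"y":0.438,"z":-0.829,"rx":0,"ry":0,"rz":0,"jaw":0.05}]';cat > arc.py <<'E'
from h import *
p=np.load('fit.npy')
s=env.state();R=Ro.from_euler('xyz',s["tcp_rot"]);g=s["eef_pos"]+R.apply([0,0,171])
c,si=np.cos(p[2]),np.sin(p[2])
d=g-np.r_[p[:2],0];m=np.array([c*d[0]+si*d[1],-si*d[0]+c*d[1],d[2]])
print("grasp in marker",m.round(1))
v=m-np.array([135,0,60]);st=np.degrees(np.arctan2(v[2],-v[0]));print("r",np.hypot(v[0],v[2]),"ang",st,s['tcp_rot'],s['ft_force'].round(1),s['opening'])
for a in np.arange(st+4,91,4):
    w=np.array([135-255*np.cos(np.radians(a)),0,60+255*np.sin(np.radians(a))])
    e=Ro.from_euler('z',p[2]).apply(w-m)
    print(a.round(1),(R.inv().apply(e)/150).round(3))
E
python3 arc.py
```

```text
t: 4.6
eef_pos: [492.8, -139.9, 409.4]
tcp_rot: [-3.134, -0.001, 1.68]
ft_force: [-28.4, -3.6, 26.1]
opening: 0.141
grasp in marker [-5.190e+01 -1.000e-01  2.384e+02]
r 258.3537278547655 ang 43.66407815039589 [-3.13410983e+00 -5.79965143e-04  1.68003472e+00] [-28.4  -3.6  26.1] 0.14085445066560032
47.7 [ 0.001  0.101 -0.068]
51.7 [ 0.001  0.19  -0.146]
55.7 [ 0.001  0.285 -0.217]
59.7 [ 0.001  0.385 -0.281]
63.7 [ 0.001  0.489 -0.338]
67.7 [ 0.001  0.597 -0.388]
71.7 [ 0.001  0.708 -0.43 ]
75.7 [ 0.001  0.822 -0.464]
79.7 [ 0.002  0.937 -0.49 ]
83.7 [ 0.002  1.055 -0.508]
87.7 [ 0.002  1.173 -0.518]
```

Run:
```python
import numpy as np
# commanded pose in marker coords
m=np.array([-51.9+1.9,238.4-1.5])
c=np.array([135.5,66.]);v=m-c;print(np.hypot(*v))
st=np.degrees(np.arctan2(v[1],-v[0]));print(st)
for a in np.arange(43.5,91,4):
    w=c+256*np.array([-np.cos(np.radians(a)),np.sin(np.radians(a))]);e=w-m
    print(a,(e[0]/150).round(3),(-e[1]/150).round(3))
```

```text
252.2242256405994
42.654178121391766
43.5 -0.001 -0.035
47.5 0.084 -0.119
51.5 0.174 -0.196
55.5 0.27 -0.267
59.5 0.37 -0.331
63.5 0.475 -0.388
67.5 0.584 -0.437
71.5 0.695 -0.479
75.5 0.809 -0.513
79.5 0.926 -0.539
83.5 1.043 -0.556
87.5 1.162 -0.566
```

```bash
python3 -m pendant '[{"x":0,"y":0,"z":-0.03,"rx":0,"ry":0,"rz":0,"jaw":0.05},{"x":0,"y":0.084,"z":-0.119,"rx":0,"ry":0,"rz":0,"jaw":0.05},{"x":0,"y":0.174,"z":-0.196,"rx":0,"ry":0,"rz":0,"jaw":0.05},{"x":0,"y":0.174,"z":-0.196,"rx":0,"ry":0,"rz":0,"jaw":0.05}]'; python3 arc.py
```

```text
t: 5.1
eef_pos: [520.9, -136.7, 438.0]
tcp_rot: [-3.141, -0.001, 1.679]
ft_force: [-5.5, 3.5, 8.7]
opening: 0.14
grasp in marker [-22.4  -0.  267. ]
r 260.07886895791466 ang 52.744886095690646 [-3.14123489e+00 -6.29758833e-04  1.67939475e+00] [-5.5  3.5  8.7] 0.14001750828846657
56.7 [ 0.     0.117 -0.042]
60.7 [ 0.001  0.219 -0.103]
64.7 [ 0.001  0.324 -0.158]
68.7 [ 0.001  0.433 -0.204]
72.7 [ 0.001  0.545 -0.244]
76.7 [ 0.001  0.66  -0.275]
80.7 [ 0.001  0.776 -0.298]
84.7 [ 0.002  0.894 -0.313]
88.7 [ 0.002  1.012 -0.32 ]
```

```bash
python3 -m pendant '[{"x":0,"y":0.096,"z":-0.075,"rx":0,"ry":0,"rz":0,"jaw":0.05},{"x":0,"y":0.196,"z":-0.14,"rx":0,"ry":0,"rz":0,"jaw":0.05},{"x":0,"y":0.301,"z":-0.197,"rx":0,"ry":0,"rz":0,"jaw":0.05},{"x":0,"y":0.41,"z":-0.246,"rx":0,"ry":0,"rz":0,"jaw":0.05},{"x":0,"y":0.41,"z":-0.246,"rx":0,"ry":0,"rz":0,"jaw":0.05}]'; python3 arc.py|head -3
```

```text
t: 5.72
eef_pos: [582.4, -130.3, 475.0]
tcp_rot: [3.14, 0.001, 1.679]
ft_force: [-1.4, 1.1, 7.9]
opening: 0.141
grasp in marker [ 39.8  -0.6 304. ]
r 261.9464972768894 ang 68.68329878431999 [3.13980365e+00 5.14420021e-04 1.67946820e+00] [-1.4  1.1  7.9] 0.14101480182131138
72.7 [0.004 0.129 0.004]
```

```bash
python3 -m pendant '[{"x":0,"y":0.111,"z":-0.044,"rx":0,"ry":0,"rz":0,"jaw":0.05},{"x":0,"y":0.225,"z":-0.08,"rx":0,"ry":0,"rz":0,"jaw":0.05},{"x":0,"y":0.342,"z":-0.107,"rx":0,"ry":0,"rz":0,"jaw":0.05},{"x":0,"y":0.459,"z":-0.125,"rx":0,"ry":0,"rz":0,"jaw":0.05},{"x":0,"y":0.51,"z":-0.13,"rx":0,"ry":0,"rz":0,"jaw":0.05},{"x":0,"y":0.51,"z":-0.13,"rx":0,"ry":0,"rz":0,"jaw":0.05}]'; python3 arc.py|head -2;python3 -c "
from h import *
a=cam('side')['img'][50:270,140:360,::-1];cv2.imwrite('pics/c_s.png',cv2.resize(a,None,fx=2.7,fy=2.7))
"
```

```text
t: 6.48
eef_pos: [658.3, -122.2, 493.8]
tcp_rot: [3.14, 0.0, 1.679]
ft_force: [1.0, -0.1, 3.3]
opening: 0.14
grasp in marker [116.1  -0.9 322.8]
r 263.49399743558257 ang 85.88398259821416 [3.13987992e+00 3.64973739e-04 1.67922429e+00] [ 1.  -0.1  3.3] 0.14041759201746043
```

View pics/c_s.png

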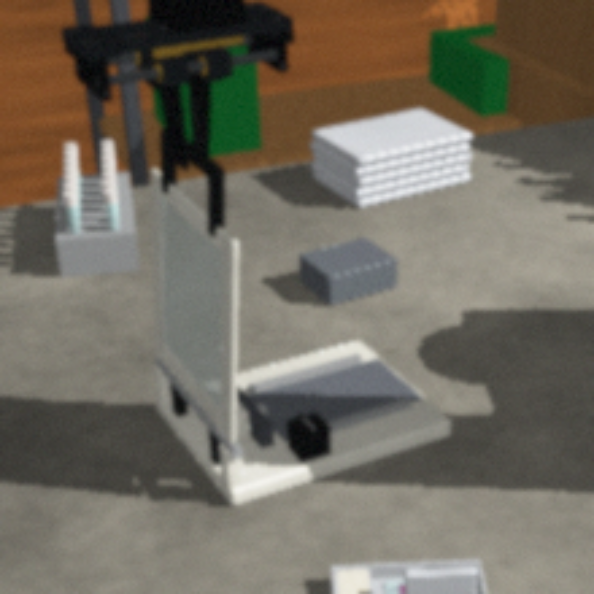

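```bash
python3 -m pendant '[{"x":0,"y":0,"z":0,"rx":0,"ry":0,"rz":0,"jaw":0.4},{"x":0,"y":0,"z":0,"rx":0,"ry":0,"rz":0,"jaw":0.4},{"x":0,"y":0,"z":0,"rx":0,"ry":0,"rz":0,"jaw":0.4},{"x":0,"y":0,"z":-0.1,"rx":0,"ry":0,"rz":0,"jaw":0.4},{"x":0,"y":0,"z":-0.25,"rx":0,"ry":0,"rz":0,"jaw":0.4},{"x":0,"y":0,"z":-0.4,"rx":0,"ry":0,"rz":0,"jaw":0.4},{"x":0,"y":0,"z":-0.4,"rx":0,"ry":0,"rz":0,"jaw":0.4}]'; python3 -c "
from h import *
p=np.load('fit.npy')
a=cam('side')['img'][50:270,140:360,::-1];cv2.imwrite('pics/d_s.png',cv2.resize(a,None,fx=2.7,fy=2.7))
go([556,190,140],p[6]+np.pi)
"
```

```text
t: 7.4
eef_pos: [657.8, -122.2, 555.8]
tcp_rot: [3.138, 0.001, 1.679]
ft_force: [-0.3, 0.8, 0.3]
opening: 0.401
t 7.45 grasp now [ 658.1 -122.3  383.1] yaw [3.140e+00 1.000e-03 1.679e+00] op 0.4 F [ 0.1  0.  -0.6]
  xyz [ 2.144 -0.453  1.619] rot [ 1.000e-03  2.000e-03 -1.436e+00] (max 2.14 )
```

View pics/d_s.png

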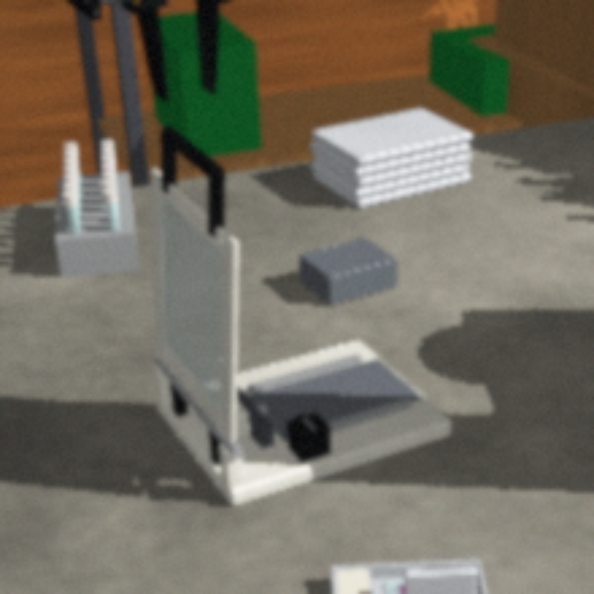

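```bash
python3 -m pendant '[{"x":0.35,"y":-0.1,"z":0,"rx":0,"ry":0,"rz":-0.2,"jaw":0.4},{"x":0.7,"y":-0.2,"z":0,"rx":0,"ry":0,"rz":-0.4,"jaw":0.4},{"x":1,"y":-0.25,"z":0.1,"rx":0,"ry":0,"rz":-0.6,"jaw":0.4},{"x":1,"y":-0.3,"z":0.4,"rx":0,"ry":0,"rz":-0.8,"jaw":0.4},{"x":1,"y":-0.3,"z":0.4,"rx":0,"ry":0,"rz":-0.9,"jaw":0.4}]'; python3 -c "
from h import *
p=np.load('fit.npy')
go([556,190,140],p[6]+np.pi)
"
```

```text
t: 8.07
eef_pos: [596.4, 22.7, 489.6]
tcp_rot: [-3.138, -0.005, 2.391]
ft_force: [0.0, 0.3, 1.1]
opening: 0.4
t 8.07 grasp now [595.3  22.8 318.6] yaw [-3.138 -0.005  2.391] op 0.4 F [0.  0.3 1.1]
  xyz [0.952 0.636 1.193] rot [-0.004 -0.007 -0.53 ] (max 1.19 )
```

```bash
python3 -m pendant '[{"x":0.3,"y":0.2,"z":0.2,"rx":0,"ry":0,"rz":-0.2,"jaw":0.4},{"x":0.6,"y":0.4,"z":0.5,"rx":0,"ry":0,"rz":-0.4,"jaw":0.4},{"x":0.95,"y":0.636,"z":0.8,"rx":0,"ry":0,"rz":-0.53,"jaw":0.4},{"x":0.95,"y":0.636,"z":0.9,"rx":0,"ry":0,"rz":-0.53,"jaw":0.4},{"x":0.95,"y":0.636,"z":0.9,"rx":0,"ry":0,"rz":-0.53,"jaw":0.4},{"x":0.95,"y":0.636,"z":0.9,"rx":0,"ry":0,"rz":-0.53,"jaw":0.4}]'; python3 -c "
from h import *
p=np.load('fit.npy')
go([555.7,189.7,34],p[6]+np.pi)
a=cam('side')['img'][170:330,200:400,::-1];cv2.imwrite('pics/e_s.png',cv2.resize(a,None,fx=3.5,fy=3.5))
a=cam('top')['img'][150:300,130:400,::-1];cv2.imwrite('pics/e_t.png',cv2.resize(a,None,fx=2.9,fy=2.9))
"
```

```text
t: 8.82
eef_pos: [559.3, 188.5, 359.1]
tcp_rot: [3.141, 0.001, 2.802]
ft_force: [0.5, 0.9, 0.0]
opening: 0.4
t 8.82 grasp now [559.4 188.5 188.1] yaw [3.141e+00 1.000e-03 2.802e+00] op 0.4 F [0.5 0.9 0. ]
  xyz [ 2.600e-02 -1.000e-03  1.027e+00] rot [ 0.     0.001 -0.006] (max 1.03 )
```

View pics/e_s.png

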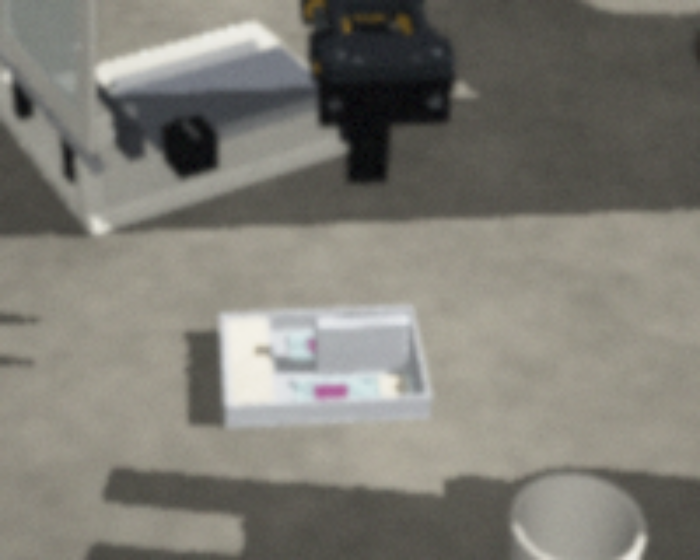

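View pics/e_t.png

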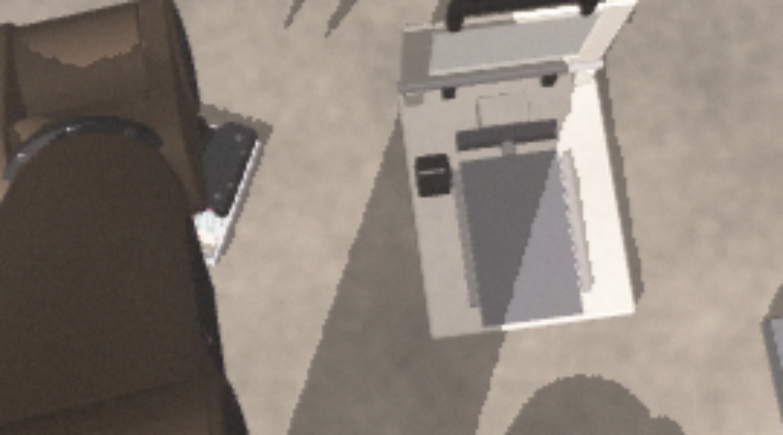

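```bash
python3 -m pendant '[{"x":0.026,"y":0,"z":0.3,"rx":0,"ry":0,"rz":0,"jaw":0.4},{"x":0.026,"y":0,"z":0.6,"rx":0,"ry":0,"rz":0,"jaw":0.4},{"x":0.026,"y":0,"z":0.8,"rx":0,"ry":0,"rz":0,"jaw":0.4},{"x":0.026,"y":0,"z":0.9,"rx":0,"ry":0,"rz":0,"jaw":0.4},{"x":0.026,"y":0,"z":1,"rx":0,"ry":0,"rz":0,"jaw":0.4},{"x":0.026,"y":0,"z":1,"rx":0,"ry":0,"rz":0,"jaw":0.4}]'
python3 - <<'E'
from h import *
p=np.load('fit.npy')
go([555.7,189.7,34],p[6]+np.pi)
a=cam('side')['img'][170:330,200:400,::-1];cv2.imwrite('pics/f_s.png',cv2.resize(a,None,fx=3.5,fy=3.5))
T=cam('top');im=cv2.resize(T['img'][:,:,::-1],None,fx=4,fy=4,interpolation=cv2.INTER_CUBIC)
c,s=np.cos(p[2]),np.sin(p[2])
def d(pts,col):
    P=[[p[0]+c*x-s*y,p[1]+s*x+c*y,z] for x,y,z in pts]
    cv2.polylines(im,[((proj(T,P)+.5)*4-.5).round().astype(int)],False,col,1)
d([(-105,100,20),(-105,-100,20),(145,-100,20),(145,100,20),(-105,100,20)],(0,0,255))
for y in(50,-50,58,-58): d([(-80,y,28),(55,y,28)],(0,255,0))
d([(75,49,44),(75,-49,44)],(255,0,0))
d([(33,61,54),(67,61,54),(67,93,54),(33,93,54),(33,61,54)],(0,255,255))
cv2.imwrite('pics/f_t.png',im[600:1100,1040:1440])
E
```

```text
t: 9.68
eef_pos: [555.4, 190.3, 208.3]
tcp_rot: [-3.141, -0.0, 2.802]
ft_force: [0.1, 0.5, -0.5]
opening: 0.403
t 9.68 grasp now [555.3 190.3  37.3] yaw [-3.141 -0.     2.802] op 0.403 F [ 0.1  0.5 -0.5]
  xyz [-0.003 -0.003  0.022] rot [-0.    -0.    -0.006] (max 0.02 )
```

View pics/f_s.png

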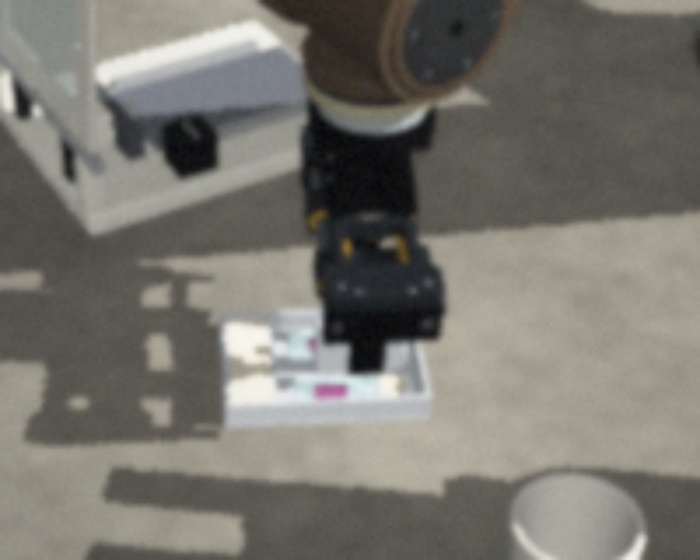

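View pics/f_t.png

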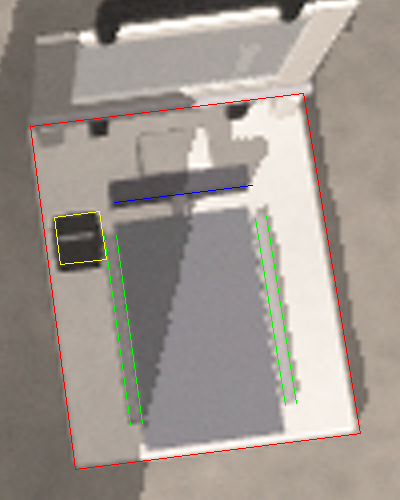

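```bash
python3 -m pendant '[{"x":0,"y":0,"z":0.015,"rx":0,"ry":0,"rz":-0.006,"jaw":0.4},{"x":0,"y":0,"z":0.015,"rx":0,"ry":0,"rz":-0.006,"jaw":0.02},{"x":0,"y":0,"z":0.015,"rx":0,"ry":0,"rz":-0.006,"jaw":0.02},{"x":0,"y":0,"z":0.015,"rx":0,"ry":0,"rz":-0.006,"jaw":0.02},{"x":0,"y":0,"z":0.015,"rx":0,"ry":0,"rz":-0.006,"jaw":0.02},{"x":0,"y":0,"z":0.015,"rx":0,"ry":0,"rz":-0.006,"jaw":0.02}]'; python3 -c "
from h import *
p=np.load('fit.npy')
go([555.7,189.7,34],p[6]+np.pi)
"
```

```text
t: 10.52
eef_pos: [555.3, 190.5, 206.2]
tcp_rot: [3.141, 0.0, 2.807]
ft_force: [0.3, 0.9, 2.8]
opening: 0.102
t 10.53 grasp now [555.3 190.5  35.2] yaw [3.141 0.    2.807] op 0.102 F [0.3 0.9 2.8]
  xyz [-0.005 -0.004  0.008] rot [0. 0. 0.] (max 0.01 )
```

```bash
python3 -m pendant '[{"x":0,"y":0,"z":-0.05,"rx":0,"ry":0,"rz":0,"jaw":0.02},{"x":0,"y":0,"z":-0.2,"rx":0,"ry":0,"rz":0,"jaw":0.02},{"x":0,"y":0,"z":-0.4,"rx":0,"ry":0,"rz":0,"jaw":0.02},{"x":0,"y":0,"z":-0.6,"rx":0,"ry":0,"rz":0,"jaw":0.02},{"x":0,"y":0,"z":-0.7,"rx":0,"ry":0,"rz":0,"jaw":0.02},{"x":0,"y":0,"z":-0.7,"rx":0,"ry":0,"rz":0,"jaw":0.02}]'; python3 -c "
from h import *
p=np.load('fit.npy')
go([483.5,-140.7,140],p[2]+np.pi)
a=cam('side')['img'][150:310,200:400,::-1];cv2.imwrite('pics/g_s.png',cv2.resize(a,None,fx=3.5,fy=3.5))
"
```

```text
t: 11.28
eef_pos: [555.2, 190.4, 311.8]
tcp_rot: [3.141, 0.001, 2.807]
ft_force: [0.4, -0.0, -2.7]
opening: 0.101
t 11.28 grasp now [555.4 190.5 140.8] yaw [3.141e+00 1.000e-03 2.807e+00] op 0.101 F [ 0.4 -0.  -2.7]
  xyz [-0.274 -2.242  0.004] rot [ 0.001  0.002 -0.566] (max 2.24 )
```

View pics/g_s.png

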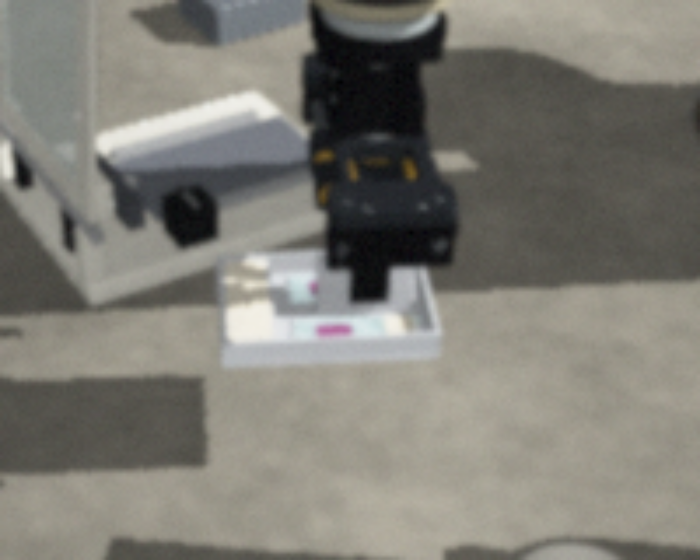

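```bash
python3 -m pendant '[{"x":-0.05,"y":-0.1,"z":0,"rx":0,"ry":0,"rz":-0.05,"jaw":0.02},{"x":-0.1,"y":-0.3,"z":0,"rx":0,"ry":0,"rz":-0.15,"jaw":0.02},{"x":-0.13,"y":-0.5,"z":0,"rx":0,"ry":0,"rz":-0.25,"jaw":0.02},{"x":-0.16,"y":-0.7,"z":0,"rx":0,"ry":0,"rz":-0.4,"jaw":0.02},{"x":-0.18,"y":-0.9,"z":0,"rx":0,"ry":0,"rz":-0.5,"jaw":0.02},{"x":-0.2,"y":-1,"z":0,"rx":0,"ry":0,"rz":-0.56,"jaw":0.02}]'; python3 -c "
from h import *
p=np.load('fit.npy')
go([483.5,-140.7,140],p[2]+np.pi)
"
```

```text
t: 12.08
eef_pos: [533.8, 37.6, 309.8]
tcp_rot: [3.141, -0.002, -3.036]
ft_force: [0.6, -0.2, -2.9]
opening: 0.106
t 12.07 grasp now [533.4  37.7 138.8] yaw [ 3.141e+00 -2.000e-03 -3.036e+00] op 0.106 F [ 0.6 -0.2 -2.9]
  xyz [ 0.459 -1.147 -0.007] rot [ 0.001 -0.003 -0.005] (max 1.15 )
```

```bash
python3 -m pendant '[{"x":0.1,"y":-0.2,"z":0,"rx":0,"ry":0,"rz":0,"jaw":0.02},{"x":0.2,"y":-0.45,"z":0,"rx":0,"ry":0,"rz":0,"jaw":0.02},{"x":0.3,"y":-0.7,"z":0,"rx":0,"ry":0,"rz":0,"jaw":0.02},{"x":0.4,"y":-0.9,"z":0,"rx":0,"ry":0,"rz":0,"jaw":0.02},{"x":0.45,"y":-1,"z":0,"rx":0,"ry":0,"rz":0,"jaw":0.02}]'; python3 -m pendant '[{"x":0,"y":-0.1,"z":0.02,"rx":0,"ry":0,"rz":0,"jaw":0.02},{"x":0.01,"y":-0.15,"z":0.05,"rx":0,"ry":0,"rz":-0.005,"jaw":0.02},{"x":0.01,"y":-0.15,"z":0.1,"rx":0,"ry":0,"rz":-0.005,"jaw":0.02},{"x":0.01,"y":-0.15,"z":0.15,"rx":0,"ry":0,"rz":-0.005,"jaw":0.02},{"x":0.01,"y":-0.15,"z":0.15,"rx":0,"ry":0,"rz":-0.005,"jaw":0.02}]';cat > ov.py <<'E'
from h import *
import sys
p=np.load('fit.npy');n=sys.argv[1]
s=env.state();R=Ro.from_euler('xyz',s["tcp_rot"]);g=s["eef_pos"]+R.apply([0,0,171])
e=Ro.from_euler('z',-p[2]).apply(g-np.r_[p[:2],0]);print("grasp in marker",e.round(1),"F",Ro.from_euler('z',-p[2]).apply(s['ft_force']).round(1), "t",s['t'])
y=s["tcp_rot"][2]+np.pi-p[2];y=(y+np.pi)%(2*np.pi)-np.pi;print("tray yaw rel",y)
for w,(a,b,c,d) in (("top",(140,280,230,370)),("side",(110,250,190,330))):
    C=cam(w);k=5;im=cv2.resize(C['img'][:,:,::-1],None,fx=k,fy=k,interpolation=cv2.INTER_CUBIC)
    def dr(o,yaw,pts,col):
        P=[o+Ro.from_euler('z',yaw).apply(q) for q in pts]
        cv2.polylines(im,[((proj(C,P)+.5)*k-.5).round().astype(int)],False,col,1)
    o=np.r_[p[:2],0]
    dr(o,p[2],[(-105,100,20),(-105,-100,20)],(0,0,255))
    for q in(50,-50): dr(o,p[2],[(-80,q,28),(55,q,28)],(0,255,0))
    dr(o,p[2],[(75,49,44),(75,-49,44)],(255,0,0))
    to=g+Ro.from_euler('z',p[2]+y).apply([25,0,-35]);
    dr(to,p[2]+y,[(65,45,18),(65,-45,18),(-65,-45,18),(-65,45,18),(65,45,18)],(255,0,255))
    cv2.imwrite(f'pics/{n}_{w}.png',im[a*k:b*k,c*k:d*k])
E
python3 ov.py i; python3 -c "
from h import *
p=np.load('fit.npy')
go([483.5,-140.7,56],p[2]+np.pi)"
```

```text
t: 12.7
eef_pos: [482.3, -118.6, 310.1]
tcp_rot: [3.141, -0.002, -3.038]
ft_force: [0.9, -0.7, -2.8]
opening: 0.102
t: 13.32
eef_pos: [483.7, -139.4, 287.9]
tcp_rot: [3.141, -0.001, -3.032]
ft_force: [1.0, 0.1, -2.1]
opening: 0.106
grasp in marker [-59.8   1.5 116.9] F [ 1.   0.  -2.1] t 13.325
tray yaw rel -0.00019506360345289409
t 13.43 grasp now [ 483.8 -139.5  117.5] yaw [ 3.141 -0.    -3.032] op 0.104 F [-0.4 -0.  -2.3]
  xyz [ 0.003 -0.007  0.41 ] rot [ 0. -0. -0.] (max 0.41 )
```

View pics/i_top.png

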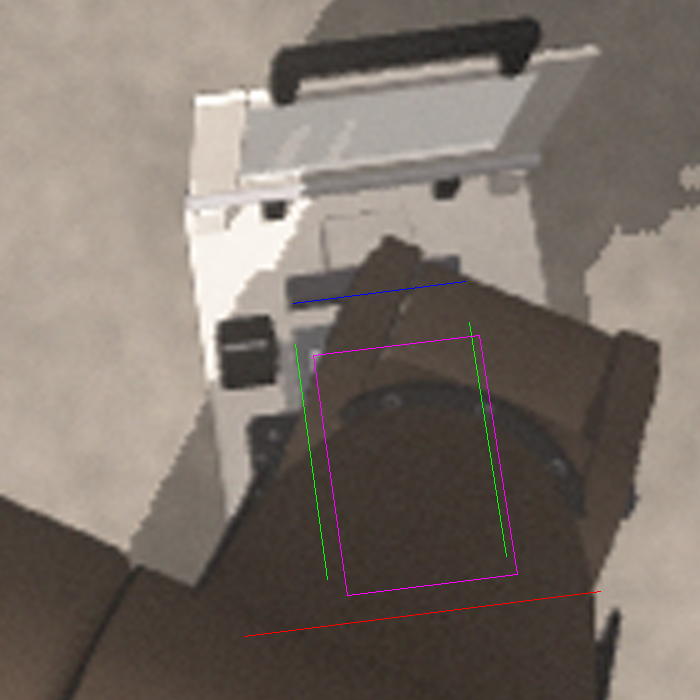

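View pics/i_side.png

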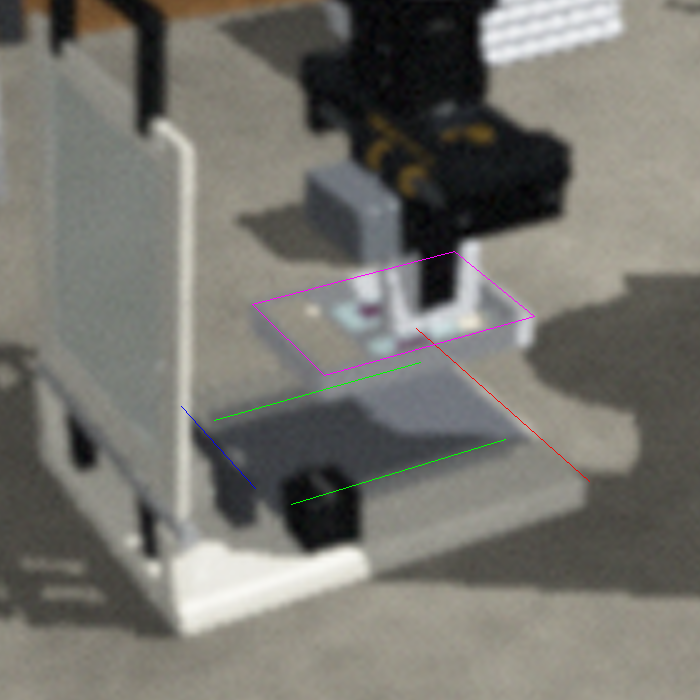

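```bash
python3 -m pendant '[{"x":0,"y":-0.01,"z":0.1,"rx":0,"ry":0,"rz":0,"jaw":0.02},{"x":0,"y":-0.01,"z":0.2,"rx":0,"ry":0,"rz":0,"jaw":0.02},{"x":0,"y":-0.01,"z":0.3,"rx":0,"ry":0,"rz":0,"jaw":0.02},{"x":0,"y":-0.01,"z":0.35,"rx":0,"ry":0,"rz":0,"jaw":0.02},{"x":0,"y":-0.01,"z":0.35,"rx":0,"ry":0,"rz":0,"jaw":0.02}]';python3 ov.py j
```

```text
t: 14.05
eef_pos: [483.9, -141.4, 235.4]
tcp_rot: [3.141, -0.001, -3.033]
ft_force: [0.7, 0.3, -3.1]
opening: 0.107
grasp in marker [-59.9  -0.6  64.4] F [ 0.7  0.2 -3.1] t 14.05
tray yaw rel -0.0008677435240480591
```

View pics/j_side.png

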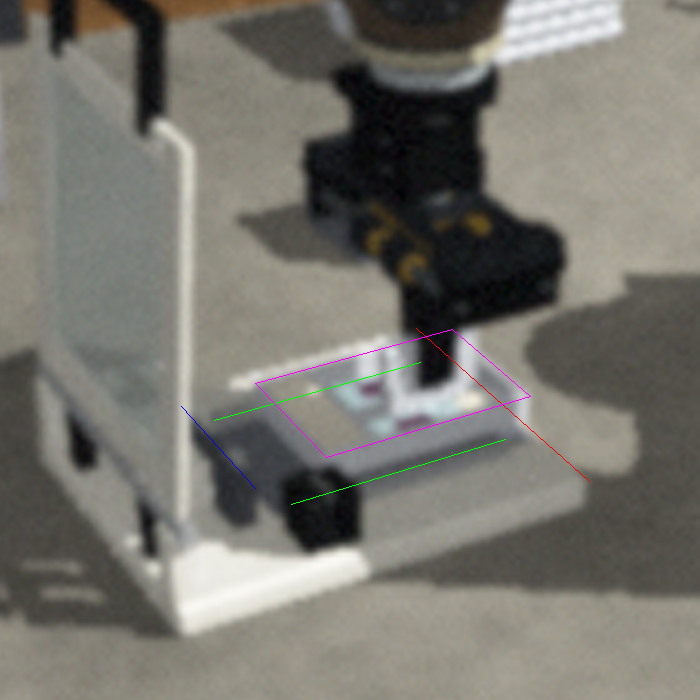

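```bash
python3 -m pendant '[{"x":0,"y":0,"z":0.025,"rx":0,"ry":0,"rz":0,"jaw":0.02},{"x":0,"y":0,"z":0.05,"rx":0,"ry":0,"rz":0,"jaw":0.02},{"x":0,"y":0,"z":0.05,"rx":0,"ry":0,"rz":0,"jaw":0.02}]';python3 -m pendant '[{"x":0,"y":0,"z":0.006,"rx":0,"ry":0,"rz":0,"jaw":0.02},{"x":0,"y":0,"z":0.012,"rx":0,"ry":0,"rz":0,"jaw":0.02},{"x":0,"y":0,"z":0.012,"rx":0,"ry":0,"rz":0,"jaw":0.02}]';python3 ov.py k
```

```text
t: 14.52
eef_pos: [483.9, -141.3, 228.4]
tcp_rot: [3.141, -0.0, -3.033]
ft_force: [-0.3, 0.7, -3.4]
opening: 0.105
t: 14.9
eef_pos: [483.9, -141.4, 226.8]
tcp_rot: [3.141, 0.0, -3.033]
ft_force: [-0.4, -1.1, -2.5]
opening: 0.105
grasp in marker [-59.7  -0.7  55.8] F [-0.5 -1.  -2.5] t 14.9
tray yaw rel -0.0009058066152203281
```

View pics/k_side.png

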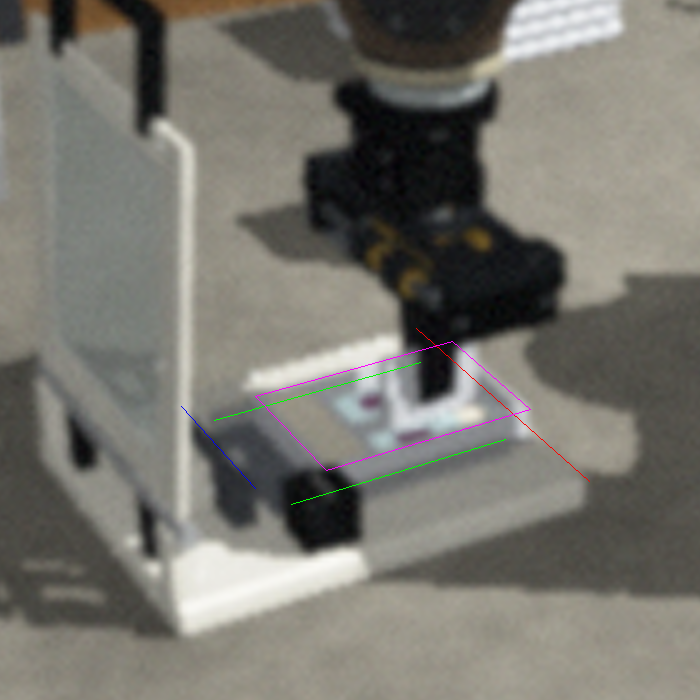

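```bash
python3 -m pendant '[{"x":-0.05,"y":0.002,"z":0.003,"rx":0,"ry":0,"rz":0,"jaw":0.02},{"x":-0.12,"y":0.004,"z":0.003,"rx":0,"ry":0,"rz":0,"jaw":0.02},{"x":-0.17,"y":0.004,"z":0.003,"rx":0,"ry":0,"rz":0,"jaw":0.02},{"x":-0.19,"y":0.004,"z":0.003,"rx":0,"ry":0,"rz":0,"jaw":0.02},{"x":-0.19,"y":0.004,"z":0.003,"rx":0,"ry":0,"rz":0,"jaw":0.02}]';python3 ov.py l
```

```text
t: 15.62
eef_pos: [512.3, -137.6, 226.3]
tcp_rot: [3.141, -0.0, -3.032]
ft_force: [0.4, -0.3, -2.7]
opening: 0.104
grasp in marker [-31.   -0.   55.3] F [ 0.4 -0.4 -2.7] t 15.625
tray yaw rel -0.0005485545406465064
```

View pics/l_side.png

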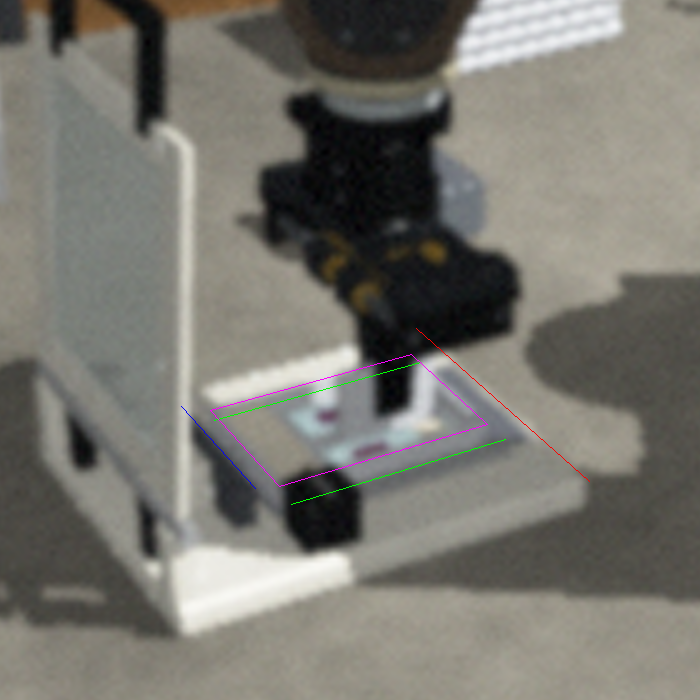

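View pics/l_top.png

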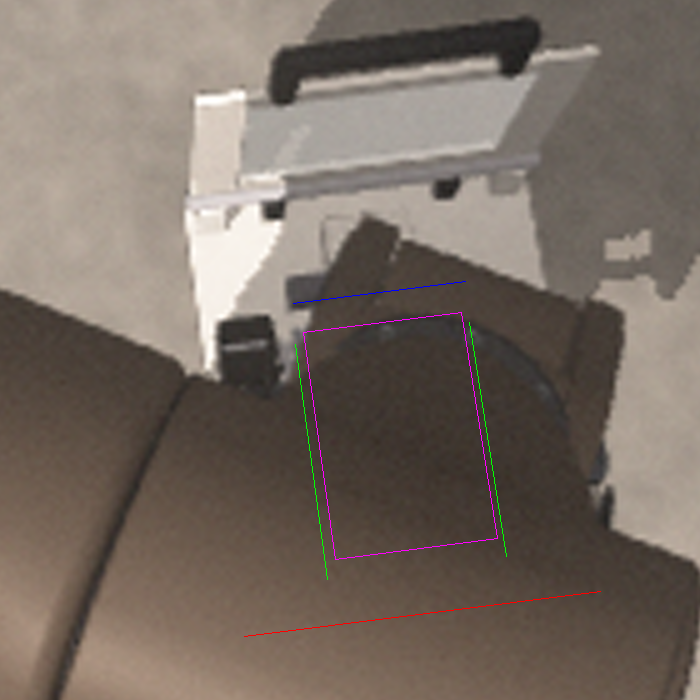

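```bash
python3 -m pendant '[{"x":-0.03,"y":0,"z":0,"rx":0,"ry":0,"rz":0,"jaw":0.02},{"x":-0.06,"y":0,"z":0,"rx":0,"ry":0,"rz":0,"jaw":0.02},{"x":-0.08,"y":0,"z":0,"rx":0,"ry":0,"rz":0,"jaw":0.02},{"x":-0.08,"y":0,"z":0,"rx":0,"ry":0,"rz":0,"jaw":0.02}]';python3 ov.py m
```

```text
t: 16.23
eef_pos: [523.6, -136.3, 226.4]
tcp_rot: [3.141, -0.002, -3.033]
ft_force: [-5.0, -1.3, 1.0]
opening: 0.104
grasp in marker [-20.    0.1  55.4] F [-5.1 -0.8  1. ] t 16.225
tray yaw rel -0.000840592162784759
```

View pics/m_side.png

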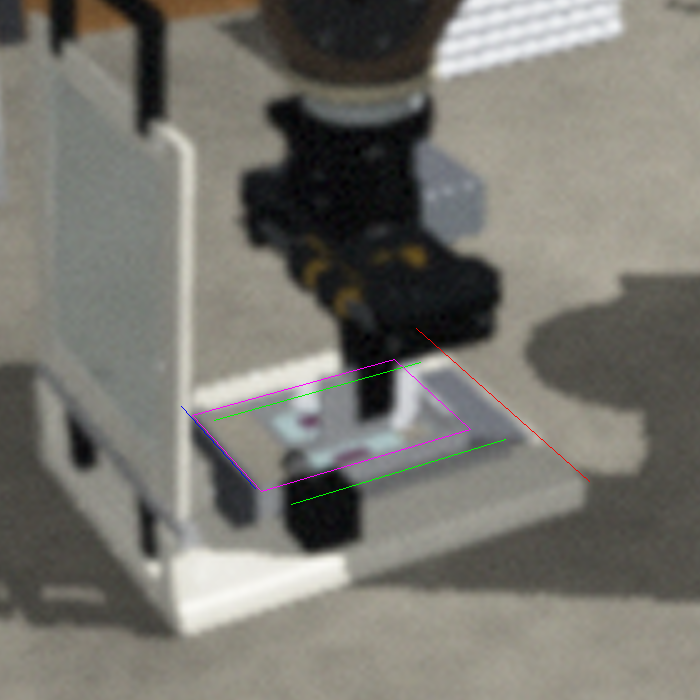

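```bash
python3 -m pendant '[{"x":-0.01,"y":0,"z":0,"rx":0,"ry":0,"rz":0,"jaw":0.02},{"x":-0.02,"y":0,"z":0,"rx":0,"ry":0,"rz":0,"jaw":0.02},{"x":-0.02,"y":0,"z":0,"rx":0,"ry":0,"rz":0,"jaw":0.02}]';python3 -m pendant '[{"x":-0.007,"y":0,"z":0,"rx":0,"ry":0,"rz":0,"jaw":0.02},{"x":-0.013,"y":0,"z":0,"rx":0,"ry":0,"rz":0,"jaw":0.02},{"x":-0.013,"y":0,"z":0,"rx":0,"ry":0,"rz":0,"jaw":0.02}]';python3 ov.py n
```

```text
t: 16.7
eef_pos: [526.3, -136.0, 226.4]
tcp_rot: [3.14, -0.003, -3.033]
ft_force: [-8.6, -0.9, 3.2]
opening: 0.106
t: 17.08
eef_pos: [527.6, -135.9, 226.3]
tcp_rot: [3.14, -0.005, -3.032]
ft_force: [-14.2, -4.4, 6.7]
opening: 0.103
grasp in marker [-16.5   0.2  55.3] F [-14.6  -2.8   6.7] t 17.075
tray yaw rel -0.0006739683710019762
```

View pics/n_side.png

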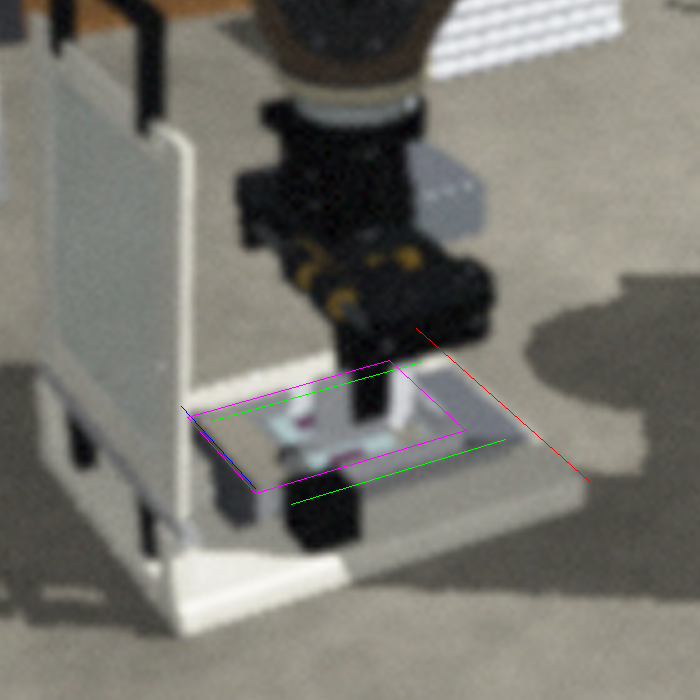

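```bash
python3 -m pendant '[{"x":-0.005,"y":0,"z":0,"rx":0,"ry":0,"rz":0,"jaw":0.02},{"x":-0.01,"y":0,"z":0,"rx":0,"ry":0,"rz":0,"jaw":0.02},{"x":-0.01,"y":0,"z":0,"rx":0,"ry":0,"rz":0,"jaw":0.02},{"x":-0.01,"y":0,"z":0,"rx":0,"ry":0,"rz":0,"jaw":0.02},{"x":-0.01,"y":0,"z":0,"rx":0,"ry":0,"rz":0,"jaw":0.02},{"x":-0.01,"y":0,"z":0,"rx":0,"ry":0,"rz":0,"jaw":0.02},{"x":-0.01,"y":0,"z":0,"rx":0,"ry":0,"rz":0,"jaw":0.02},{"x":-0.01,"y":0,"z":0,"rx":0,"ry":0,"rz":0,"jaw":0.02}]';python3 ov.py o
```

```text
t: 18.18
eef_pos: [528.4, -135.9, 226.2]
tcp_rot: [3.139, -0.007, -3.032]
ft_force: [-20.8, -6.9, 7.8]
opening: 0.104
grasp in marker [-16.1   0.3  55.2] F [-21.4  -4.6   7.8] t 18.175
tray yaw rel -0.000638653072002171
```

View pics/o_side.png

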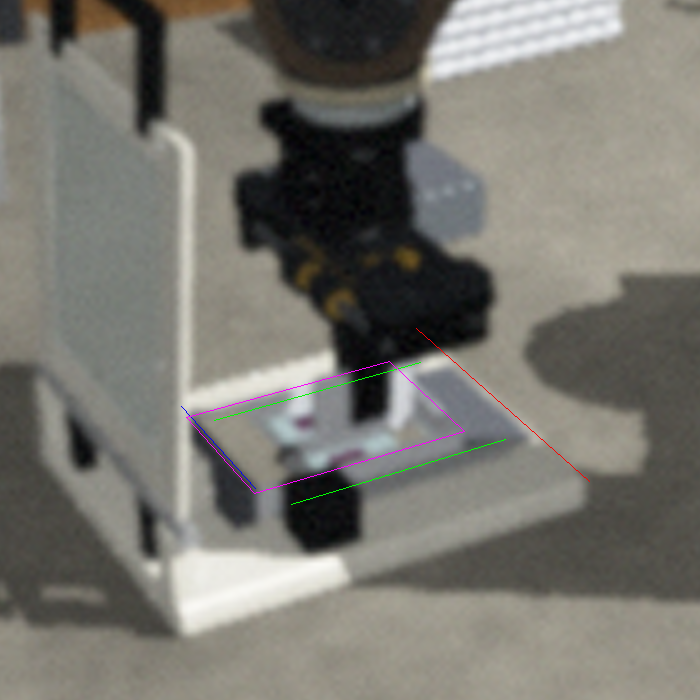

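View pics/o_top.png

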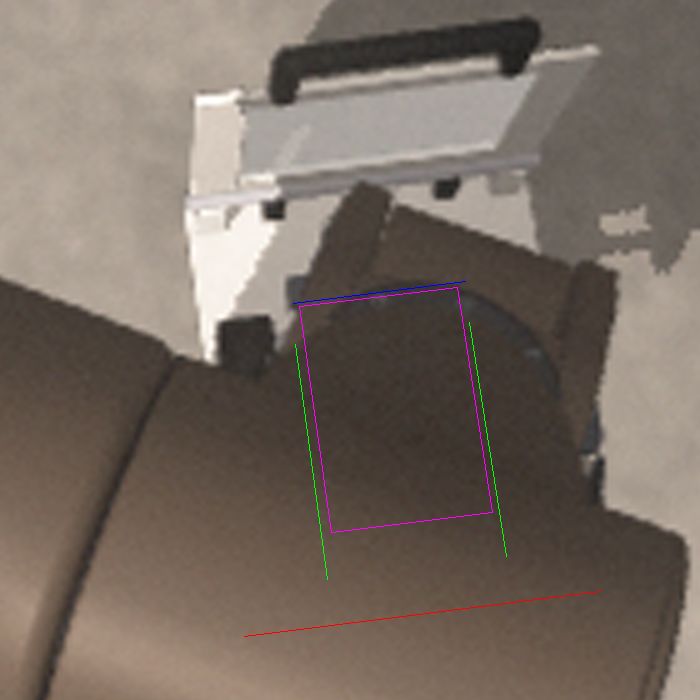

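```bash
python3 -m pendant '[{"x":-0.005,"y":0,"z":0,"rx":0,"ry":0,"rz":0,"jaw":0.02},{"x":-0.005,"y":0,"z":0,"rx":0,"ry":0,"rz":0,"jaw":0.02},{"x":-0.005,"y":0,"z":0,"rx":0,"ry":0,"rz":0,"jaw":0.02},{"x":-0.005,"y":0,"z":0,"rx":0,"ry":0,"rz":0,"jaw":0.02},{"x":-0.005,"y":0,"z":0,"rx":0,"ry":0,"rz":0,"jaw":0.02},{"x":-0.005,"y":0,"z":0,"rx":0,"ry":0,"rz":0,"jaw":0.02},{"x":-0.005,"y":0,"z":0,"rx":0,"ry":0,"rz":0,"jaw":0.02},{"x":-0.005,"y":0,"z":0,"rx":0,"ry":0,"rz":0,"jaw":0.02},{"x":-0.005,"y":0,"z":0,"rx":0,"ry":0,"rz":0,"jaw":0.02},{"x":-0.005,"y":0,"z":0,"rx":0,"ry":0,"rz":0,"jaw":0.02}]';python3 - <<'E'
from h import *
C=cam('side');i=C['img'][170:240,220:300,::-1];cv2.imwrite('pics/p_s.png',cv2.resize(i,None,fx=8,fy=8,interpolation=cv2.INTER_CUBIC))
p=np.load('fit.npy')
f=lambda q:(proj(C,np.r_[p[:2],0]+Ro.from_euler('z',p[2]).apply(q))[0]-[220,170])*8
for y in(61,55,50,45,40,36): print(y,f([50,y,48.5]))
E
python3 ov.py p
```

```text
t: 19.52
eef_pos: [528.8, -135.9, 226.1]
tcp_rot: [3.139, -0.008, -3.032]
ft_force: [-23.4, -7.9, 8.1]
opening: 0.106
61 [247.18312852 283.83784841]
55 [239.2083713  275.32358021]
50 [232.60745413 268.27609556]
45 [226.04678933 261.27158643]
40 [219.5260098  254.30966092]
36 [214.33785976 248.77052039]
grasp in marker [-15.8   0.3  55.1] F [-23.1  -6.    9.1] t 19.575
tray yaw rel -0.0004549985288999636
```

View pics/p_s.png

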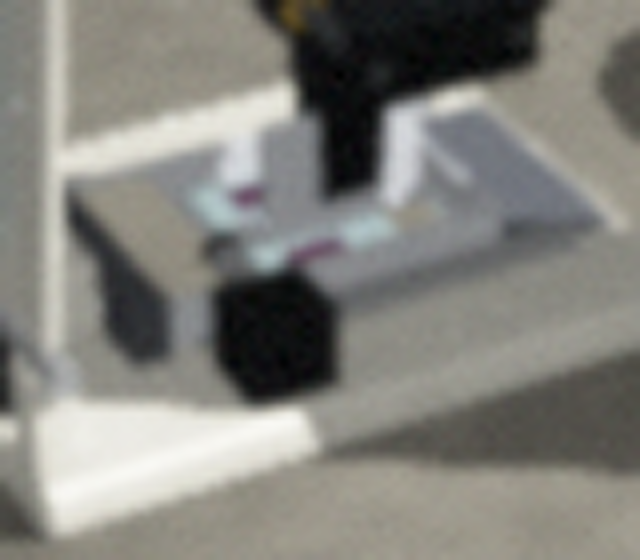

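```bash
python3 -m pendant '[{"x":0,"y":0,"z":0,"rx":0,"ry":0,"rz":0,"jaw":0.02},{"x":0,"y":0,"z":0,"rx":0,"ry":0,"rz":0,"jaw":0.02},{"x":0,"y":0,"z":0,"rx":0,"ry":0,"rz":0,"jaw":0.02},{"x":0,"y":0,"z":0,"rx":0,"ry":0,"rz":0,"jaw":0.02},{"x":0,"y":0,"z":0,"rx":0,"ry":0,"rz":0,"jaw":0.02},{"x":0,"y":0,"z":0,"rx":0,"ry":0,"rz":0,"jaw":0.02},{"x":0,"y":0,"z":0,"rx":0,"ry":0,"rz":0,"jaw":0.02},{"x":0,"y":0,"z":0,"rx":0,"ry":0,"rz":0,"jaw":0.02},{"x":0,"y":0,"z":0,"rx":0,"ry":0,"rz":0,"jaw":0.02},{"x":0,"y":0,"z":0,"rx":0,"ry":0,"rz":0,"jaw":0.02}]';python3 - <<'E'
from h import *
C=cam('side');i=C['img'][170:240,220:300,::-1];cv2.imwrite('pics/q_s.png',cv2.resize(i,None,fx=8,fy=8,interpolation=cv2.INTER_CUBIC))
E
```

```text
t: 20.92
eef_pos: [528.8, -135.9, 226.1]
tcp_rot: [3.139, -0.008, -3.032]
ft_force: [-22.4, -8.5, 9.1]
opening: 0.104
```

View pics/q_s.png

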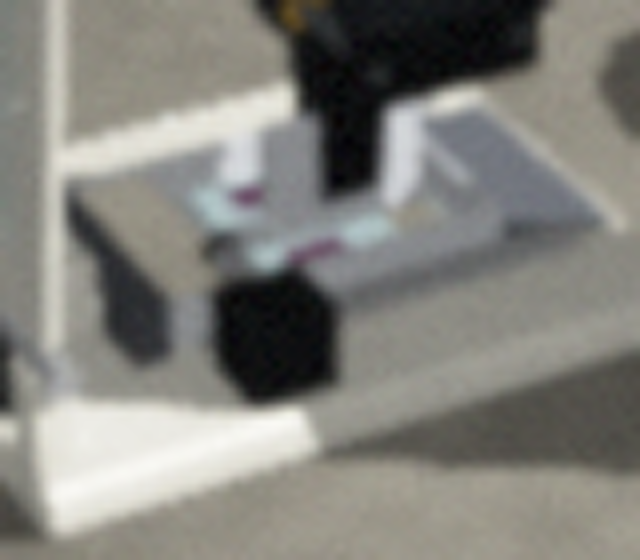

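```bash
python3 -m pendant '[{"x":0.015,"y":0,"z":0,"rx":0,"ry":0,"rz":0,"jaw":0.02},{"x":0.04,"y":0,"z":0,"rx":0,"ry":0,"rz":0,"jaw":0.02},{"x":0.07,"y":0,"z":0,"rx":0,"ry":0,"rz":0,"jaw":0.02},{"x":0.1,"y":0,"z":0,"rx":0,"ry":0,"rz":0,"jaw":0.02},{"x":0.13,"y":0,"z":0,"rx":0,"ry":0,"rz":0,"jaw":0.02},{"x":0.13,"y":0,"z":0,"rx":0,"ry":0,"rz":0,"jaw":0.02}]';python3 ov.py r
```

```text
t: 21.72
eef_pos: [512.0, -137.8, 226.6]
tcp_rot: [-3.141, 0.001, -3.033]
ft_force: [-0.2, 1.0, -2.7]
opening: 0.105
grasp in marker [-31.1  -0.3  55.6] F [-0.   1.  -2.7] t 21.725
tray yaw rel -0.001106049464724812
```

View pics/r_side.png

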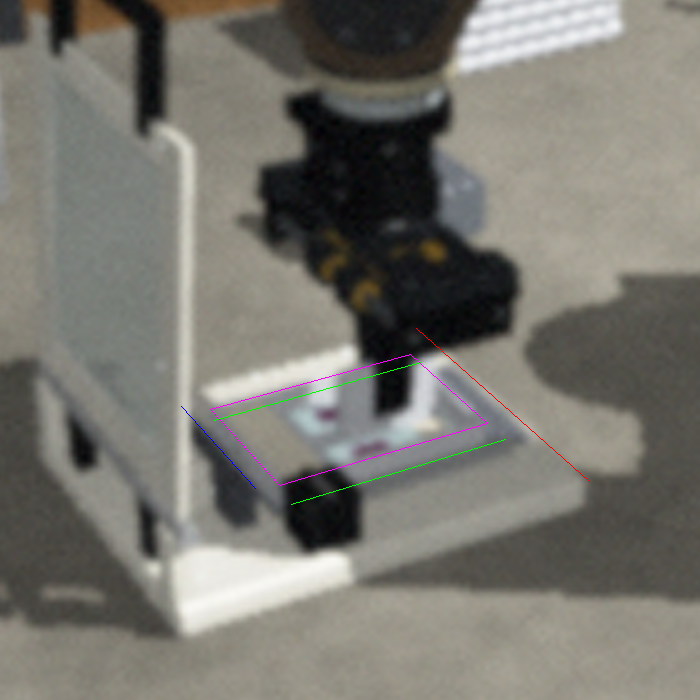

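```bash
python3 -m pendant '[{"x":0,"y":0,"z":0.003,"rx":0,"ry":0,"rz":0,"jaw":0.02},{"x":0,"y":0,"z":0.003,"rx":0,"ry":0,"rz":0,"jaw":0.4},{"x":0,"y":0,"z":0.003,"rx":0,"ry":0,"rz":0,"jaw":0.4},{"x":0,"y":0,"z":0.003,"rx":0,"ry":0,"rz":0,"jaw":0.4},{"x":0,"y":0,"z":-0.1,"rx":0,"ry":0,"rz":0,"jaw":0.4},{"x":0.1,"y":0,"z":-0.3,"rx":0,"ry":0,"rz":0,"jaw":0.4},{"x":0.2,"y":0,"z":-0.5,"rx":0,"ry":0,"rz":0,"jaw":0.4},{"x":0.4,"y":0,"z":-0.7,"rx":0,"ry":0,"rz":0,"jaw":0.4},{"x":0.5,"y":0,"z":-0.8,"rx":0,"ry":0,"rz":0,"jaw":0.4}]';python3 -m pendant '[{"x":0,"y":0.3,"z":0,"rx":0,"ry":0,"rz":0,"jaw":0.4},{"x":0,"y":0.6,"z":0,"rx":0,"ry":0,"rz":0,"jaw":0.4},{"x":0,"y":0.9,"z":0,"rx":0,"ry":0,"rz":0,"jaw":0.4},{"x":0,"y":1,"z":0,"rx":0,"ry":0,"rz":0,"jaw":0.4},{"x":0,"y":1,"z":0,"rx":0,"ry":0,"rz":0,"jaw":0.4},{"x":0,"y":1,"z":0,"rx":0,"ry":0,"rz":0,"jaw":0.4},{"x":0,"y":1,"z":0,"rx":0,"ry":0,"rz":0,"jaw":0.4}]';python3 ov.py s;python3 -c "
from h import *
cv2.imwrite('pics/s_full.png',cam('side')['img'][:,:,::-1])"
```

```text
t: 22.95
eef_pos: [436.1, -145.7, 348.7]
tcp_rot: [-3.14, 0.002, -3.033]
ft_force: [0.1, -0.6, 0.1]
opening: 0.401
t: 23.82
eef_pos: [421.2, 2.3, 346.4]
tcp_rot: [3.142, 0.0, -3.034]
ft_force: [0.4, 0.2, -0.2]
opening: 0.401
grasp in marker [-106.2  149.   175.4] F [ 0.4  0.1 -0.2] t 23.825
tray yaw rel -0.0022011724182302572
```

View pics/s_top.png

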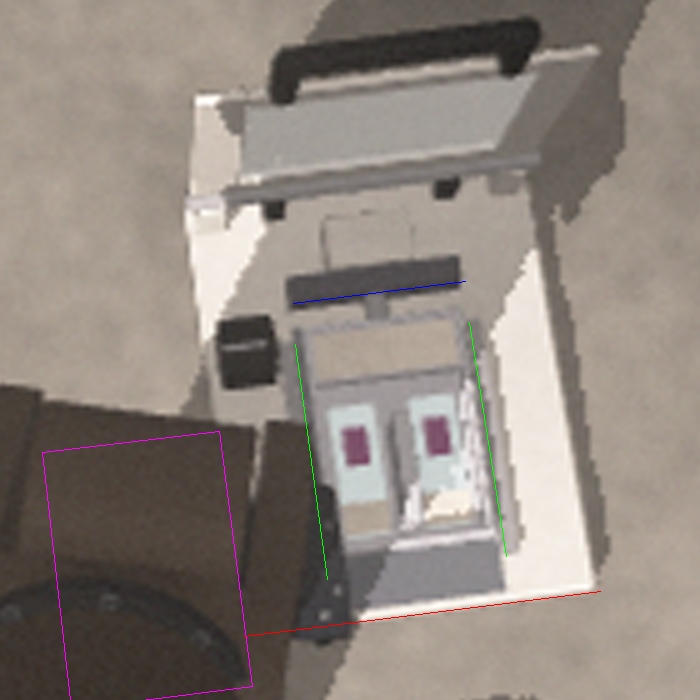

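View pics/s_full.png

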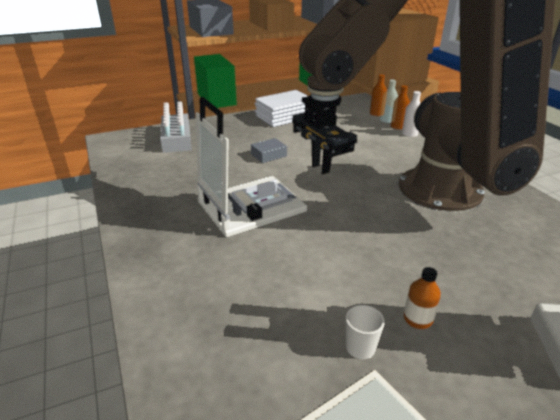

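```bash
python3 -c "
from cell import env
print(env.state()['ft_force'],env.job_done())"
```

```text
the job is handed in; nothing more can be done
[-0.64095454 -0.75459222  0.50164613] None
```

I finished the task and handed the job in at about 24 s of the 72 s allowed; no verdict was reported.

- **Hood:** I lifted it by its bar to about 86 degrees and let go. It was still standing at that angle in every later picture.
- **Hood lift force:** partway up, the wrist force rose to about 39 N because the arc I commanded was a few mm too small. I corrected the path and it fell back to under 10 N.
- **Tray:** I gripped it by the rib, kept it level, and lowered it between the guides with the paper-strip end towards the stop. I pushed it until it met hard resistance at about 21–24 N, where the measured position fell about 1 mm short of the fitted home position, within the calibration error. I held it there for about 3.5 s.
- **Plunger:** its nose was where a fully extended plunger should be, and it had not moved in a second picture 1.4 s later. I judged this by eye from the side camera, as there is no joint reading.
- **Release:** I eased the tray back about 15 mm with the feeler, then let go and moved the arm clear.

In the last pictures the tray lies flat and straight between the guides, the hood is upright and the plunger is drawn back in. The bottle, cup and box look unmoved. The wrist force was near zero and nothing was being touched. No check failed.

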